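# Clamp a block in the cam-lift fixture and hold the lever at full lift

### The arm

A 7-joint arm with a two-finger parallel gripper is mounted at the origin on a cart in front of the work surface, level with it; the furniture and walls round the work are solid. World frame = base frame: x ahead of the robot, y to its left, z up, the work surface at z = 0. Lengths are in m, angles in degrees, forces in N, time in s.
With the tool pointing down it reaches from about 0.425 to 0.875 m from the base axis. Payload 4.7 kg.
Tool frame: the origin (TCP) lies midway between the tips of the shut fingers; the grasp point (between the pads) lies 19 mm behind it; z points along the fingers, y is the line along which they close (so a half turn about z gives the same grasp; the last joint's range is limited). The gripper opens to 87 mm and grips with 3 to 60 N. Pads are 19 mm wide; open, the fingers measure 117 mm over their backs; the gripper's body (75 mm by 190 mm) begins 51 mm behind the grasp point.
Start: joints at [-75.739, 18.392, -4.016, 83.108, 1.295, 78.541, -3.26], TCP at [0.151, 0.632, 0.223] pointing down, gripper open.
Joint ranges: [-163.93, 163.93], [-17.29, 119.83], [-79.2, 71.16], [3.27, 140.29], [-89.18, 269.18], [5.43, 117.66], [-154.24, 154.24]. Speed limits (degrees/s): [147.25, 147.25, 180, 180, 180, 180, 180].

### API

Orientations are given as [roll, pitch, yaw] about the fixed x, y, z axes, in that order (R = Rz(yaw) Ry(pitch) Rx(roll)).
In Python, from cell import env gives the robot as it stands. The module is installed in compiled form; this text tells all that it offers.
- The arm moves only by the tool step_arm, never from a script. Its argument "rows" is a list of rows, each an object with "angular": the turn, a rotation vector about the tool's x, y, z in units of pi rad (1.0 is pi rad), a list of three; "slide": the shift along the tool's x, y, z in units of 500 mm (1.0 is 500 mm), a list of three; "jaw": the opening, from 0 (shut) to 1 (fully open). A call has 1 to 10 rows; each row shifts and turns the commanded pose from where the row before left it, along the tool's axes as they then stand; what a row does not reach is not made up. A row lasts 1/8 s, in which the tool goes at most 62.5 mm and 10.7 degrees, less where a joint would pass 70% of its speed; a pose out of reach is approached as far as the arm can. A call with a number of a shift or a turn outside -1 to 1 is refused whole. A call with a gripper value outside its range is refused whole. The fingers move at their own pace and stop on an object; "newtons" is the grip in N (left out, the last holds). Time passes only in rows, so rows that do not move let the fingers close. It gives the time, the measured TCP pose, the force, the opening and the grip force at its end, in the units of the state.
- env.get_obs(): the state, without advancing time (a new reading comes with each control period).
- env.read_camera(name): name is "side" or "top" or "wrist"; returns the picture (480x640x3 uint8, red, green, blue); there is no depth.
- env.camera_info(name): a dict with "fx", "fy", "cx", "cy" (pixels), "R" (3x3) and "t" (3): a world point X has camera coordinates R X + t. Camera axes: x right, y down, z forward; pixel columns grow to the right and rows downward; lengths in m; the calibration is good to about 2 mm. A picture is of the moment at which its call begins: read the wrist's pose just before it. camera_info takes no time and is no camera call; for the wrist camera it gives the pose at the moment of the call.
- env.sign_off(): hands the job in; it is judged then, once.
The state is a dict: "time_s": time; "qpos": joint angles; "joint_velocities": joint speeds; "effort": joint torques, N m; "tool_pos": TCP position; "tool_rot": TCP orientation; "force": force on the tool from outside, world axes, zero at the start; "wrist_torque": the same for the moment, N m; "grip_width": finger opening in m; "grasp_force": force on a finger pad.
Only numpy, scipy, OpenCV 4.12 (cv2) and the standard library are available. Lean on these libraries where they do the work, as an engineer would, in place of code of your own. Each camera call takes 0.05 s, during which the arm holds its last target. There are 200 camera calls.

### The job

Swing the stiff clamp arm of the bench fixture round until its round pad stands centred over the brass block, while the cam lever is still down. Then turn the cam lever up to its highest lift point, where the lever stands straight up and the table presses the block against the pad, and finish while still holding it there: it springs back if released, so the program ends with the gripper on the lever. Do not shove the block off its place or disturb the things lying around.

Things in the scene. Friction and masses are not known exactly. Their poses are not given: they have to be found in the camera images.
- fixture: Fixed clamping fixture; place and yaw vary. Origin at bench height below the centre of its lifting table, z up. Grey base plate x -75 to 125, y -70 to 70, 12 mm thick. Table 96 x 70 mm, top 90 mm up (100 at full lift), 10 mm high fence on its +x edge. Arm post, 32 mm across, at x 95, y 0 mm. Cam lever on the -y side.
- clamp_arm (a joint): Swing arm's angle about its upright post. 0: points along fixture -x, pad over the table centre; grows as it swings away to fixture +y (clockwise from above). Starts 0.9 to 1.4, limits -0.5, 1.7. Stiff (0.35 N m, 3 N at the knob), stays where left. Steel bar 22 mm wide, 140 long, top 152 mm above bench; hub top 164 mm.
- knob_grip (a point): Point to grip on the black upright knob near the arm's free end: 18 mm across, top 198 mm above the bench, fixed to the arm 130 mm from the post axis. This point is on the knob's axis, 182 mm above the bench; it moves with the arm.
- pad_face (a point): Centre of the underside of the sprung round pad (24 mm across) under the arm, 95 mm from the post axis, 118 mm above the bench when not pressed, 4 mm above the top of the block while the table is down. Spring 1200 N/m; it presses about 7 N at full lift.
- cam_lever (a joint): Cam lever angle about the level shaft along fixture y. 0: leans to fixture -x, 0.30 rad above level; grows as raised. Highest lift at 1.27, lever straight up; beyond it the table drops. Starts at rest at 0; limits -0.02, 1.8. Once raised it springs back if released (about 2 N at the handle). Raising takes up to 6 N at the handle.
- lever_grip (a point): Point to grip on the axis of the lever's black round handle, which is 16 mm across, 60 mm long and sticks out level along fixture -y (y -57 to -117 mm) from the flat steel lever bar (y -47 to -57). The point is at fixture y -90 mm, 95 mm from the shaft axis, 68 mm above the bench at the start, 135 at full lift. Pinch from above; the handle may turn in the fingers.
- cam_pivot (a point): Fixed point on the cam shaft's axis at fixture x 0, y -90 mm, 40 mm above the bench: centre of the circle on which lever_grip moves.
- lift_table (a joint): Lift of the table, m: 0 down, 0.010 at the cam's highest point.
- workpiece: Brass block 60 x 44 x 24 mm, 0.18 to 0.35 kg, lying loose on the table; origin at the centre of its underside, long side along x.
- pressure_pad: The round pad, 24 mm across, 6 mm thick; origin at the centre of its underside.
- tin_small: Bystander: small lidded tin, 50 mm across, 28 mm tall; origin at the centre of its underside. Leave alone.
- felt_cone: Bystander: felt polishing cone, 35 mm across, 44 mm tall; origin at the centre of its underside. Leave alone.
- pliers_round: Bystander: round-nose pliers lying flat, 45 x 149 x 13 mm; origin at the centre of its underside. Leave alone.
- spanner: Bystander: small steel spanner lying flat, 25 x 133 x 8 mm; origin at the centre of its underside. Leave alone.
- bristle_wheel: Bystander: bristle wheel lying flat, 70 mm across, 17 mm thick; origin at the centre of its underside. Leave alone.
- tin_round: Bystander: round lidded tin, 66 mm across, 36 mm tall; origin at the centre of its underside. Leave alone.

How it is judged:
By the outcome, as a careful person would: the job done as asked, in the order asked, and still so for the second after the job is handed in, while the arm keeps its last pose, push and grip.
It also fails if it takes over 45 s, if anything falls off the work surface, if the arm or the gripper's body presses on something with over 40 N, if the wrist force passes 120 N, or if a joint passes its speed limit or range.

## Working session

There is one attempt and no reset: what is moved stays moved. The work goes in short steps, Python scripts to look and compute and a tool call to move; the robot and the scene stay as the last step left them, time stands still between calls to the robot, and variables do not carry over. Pictures are saved under pics/ and viewed, at most 10 in all, crops included, and the job is handed in when it is done.

Besides the shell and the picture viewer there is one more tool, called after "Request:" as name([rows], argument=value, ...), one row to a line, values as JSON. step_arm: Moves the arm, as the interface text tells. Shifts and turns lie within -1 to 1; 1 stands for 500 mm of shift or pi rad of turn. Its arguments: {"type":"object","properties":{"rows":{"type":"array"},"newtons":{"type":"number"}},"required":["rows"]}

```bash
mkdir -p pics; python3 - <<'E'
from cell import env
import cv2
o=env.get_obs(); print({k:o[k] for k in('time_s','tool_pos','tool_rot','grip_width','force')})
for n in('top','side'):
    im=env.read_camera(n); cv2.imwrite(f'pics/{n}0.png',cv2.cvtColor(im,cv2.COLOR_RGB2BGR)); print(env.camera_info(n))
E
```

```text
{'time_s': 0.0, 'tool_pos': array([0.15114076, 0.63161532, 0.22147945]), 'tool_rot': array([-1.79892235e+02,  6.18733844e-03,  1.66549284e+02]), 'grip_width': 0.08719225054419105, 'force': array([ 0.8292849 ,  0.92500218, -0.53617159])}
{'fx': 466.5888889174101, 'fy': 466.5888889174101, 'cx': 322.3013051373718, 'cy': 246.20935995972053, 'R': array([[ 0.01935468, -0.99918478, -0.03542831],
       [-0.98278888, -0.012502  , -0.18430877],
       [ 0.1837156 ,  0.03838579, -0.98222966]]), 't': array([0.04740472, 0.6244154 , 0.90854219])}
{'fx': 578.5488004752042, 'fy': 578.5488004752042, 'cx': 324.0720629172617, 'cy': 231.9982190902552, 'R': array([[ 0.97946359, -0.20121079, -0.01285664],
       [-0.1142287 , -0.50124185, -0.85773447],
       [ 0.16614114,  0.84158828, -0.51393219]]), 't': array([-0.57138095,  0.20996863,  0.99979397])}
```

View pics/top0.png

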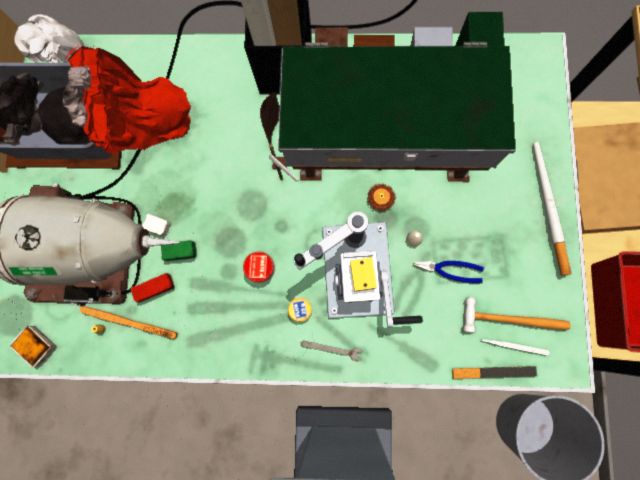

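View pics/side0.png

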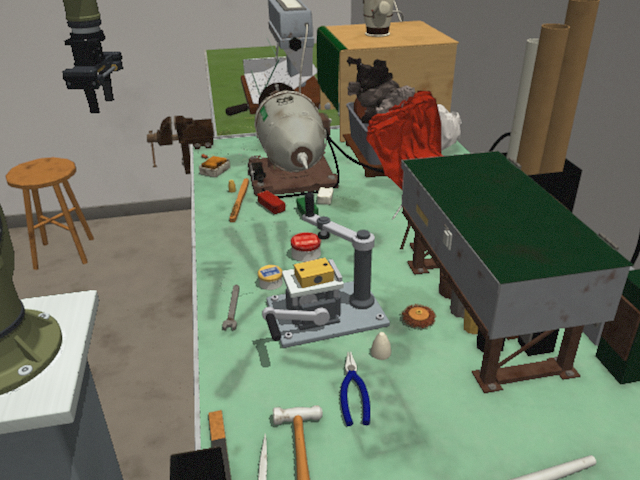

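```bash
python3 - <<'E'
import cv2
im=cv2.imread('pics/top0.png')[195:345,280:440]
cv2.imwrite('pics/c1.png',cv2.resize(im,None,fx=4,fy=4,interpolation=cv2.INTER_CUBIC)[:600])
im=cv2.imread('pics/side0.png')[180:350,250:400]
cv2.imwrite('pics/c2.png',cv2.resize(im,None,fx=3.5,fy=3.5,interpolation=cv2.INTER_CUBIC)[:600])
E
```

```text
(no output)
```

View pics/c1.png

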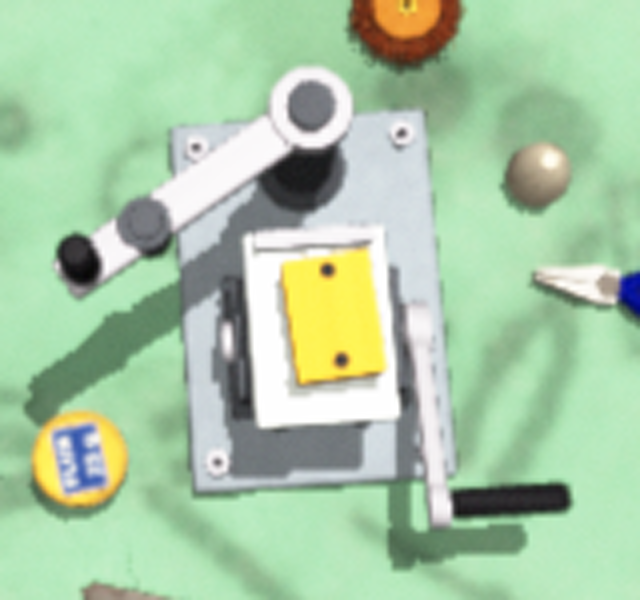

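View pics/c2.png

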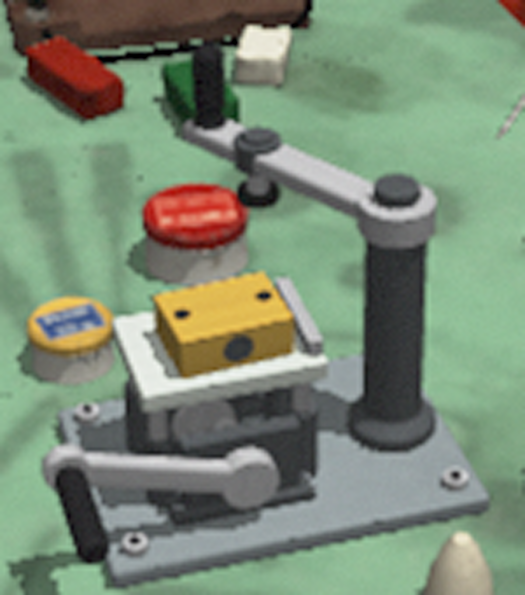

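```bash
cat >h.py <<'E'
import numpy as np
from scipy.optimize import least_squares
C={'top':dict(f=466.58889,c=(322.3013,246.20936),R=np.array([[0.01935468,-0.99918478,-0.03542831],[-0.98278888,-0.012502,-0.18430877],[0.1837156,0.03838579,-0.98222966]]),t=np.array([0.04740472,0.6244154,0.90854219])),
'side':dict(f=578.5488,c=(324.07206,231.99822),R=np.array([[0.97946359,-0.20121079,-0.01285664],[-0.1142287,-0.50124185,-0.85773447],[0.16614114,0.84158828,-0.51393219]]),t=np.array([-0.57138095,0.20996863,0.99979397]))}
def proj(n,X):
    c=C[n];p=c['R']@X+c['t'];return c['f']*p[:2]/p[2]+c['c']
def ray(n,uv,z):
    c=C[n];d=c['R'].T@np.r_[(np.array(uv)-c['c'])/c['f'],1];o=-c['R'].T@c['t'];return o+d*(z-o[2])/d[2]
T=lambda u,v:((u+.5)/4-.5+280,(v+.5)/4-.5+195)
S=lambda u,v:((u+.5)/3.5-.5+250,(v+.5)/3.5-.5+180)
def W(p,q):
    x,y,a=p[:3];c,s=np.cos(a),np.sin(a);return np.array([x+c*q[0]-s*q[1],y+s*q[0]+c*q[1],q[2]])
E
python3 - <<'E'
from h import *
hx=-.095*np.cos(.3)
P=[('top',T(310,103),(.095,0,.166)),('top',T(170,128),(.125,.07,.012)),('top',T(427,112),(.125,-.07,.012)),('top',T(195,495),(-.075,.07,.012)),('top',T(455,475),(-.075,-.07,.012)),
('top',T(570,497),(hx,-.117,.068)),('top',T(243,232),(.048,.035,.09)),('top',T(384,227),(.048,-.035,.095)),('top',T(258,428),(-.048,.035,.09)),('top',T(400,415),(-.048,-.035,.09)),
('side',S(490,495),(.125,-.07,.012)),('side',S(112,583),(-.075,-.07,.012)),('side',S(57,410),(-.075,.07,.012)),('side',S(397,188),(.095,0,.167)),('side',S(92,553),(hx,-.117,.066)),('side',S(150,408),(-.048,-.035,.09)),('side',S(115,320),(-.048,.035,.09))]
K=[('top',T(80,248)),('side',S(208,50))]
def f(p):
    r=[proj(n,W(p,q))-uv for n,uv,q in P]
    k=W(p,(.095-.13*np.cos(p[3]),.13*np.sin(p[3]),.198))
    r+=[proj(n,k)-uv for n,uv in K]
    return np.ravel(r)
s=least_squares(f,[.6,-.08,0,1.1],loss='soft_l1');p=s.x
print(p[:2],np.degrees(p[2]),p[3]);print(f(p).reshape(-1,2).round(1).tolist())
print('knob',W(p,(.095-.13*np.cos(p[3]),.13*np.sin(p[3]),.182)),'lever',W(p,(hx,-.09,.068)),'post',W(p,(.095,0,0)))
b=np.array([ray('top',T(*c),.114) for c in[(281,262),(368,248),(385,372),(300,384)]]);m=b.mean(0)
print('block',m,np.linalg.norm(np.diff(b,axis=0),axis=1))
c,s_=np.cos(p[2]),np.sin(p[2]);d=m[:2]-p[:2];print('block in fixture',c*d[0]+s_*d[1],-s_*d[0]+c*d[1])
for t in np.radians(np.arange(0,66,5)): pass
E
```

```text
[ 0.55864706 -0.01983059] 4.614512330114255 1.020690550045846
[[1.0, -0.1], [0.2, -0.7], [-0.1, -1.0], [-0.2, -0.4], [1.1, 0.4], [0.1, 0.2], [0.5, 0.7], [0.5, -0.8], [0.1, -0.0], [0.3, 0.9], [0.7, 0.3], [0.1, -2.7], [-0.2, -0.7], [0.3, -2.4], [0.9, 1.3], [-2.2, -3.7], [-1.1, -0.9], [-0.7, 0.9], [0.0, -0.9]]
knob [0.57668265 0.09280651 0.182     ] lever [ 0.47542491 -0.11684038  0.068     ] post [ 0.65333912 -0.01218771  0.        ]
block [ 0.560497   -0.02415723  0.114     ] [0.04267532 0.06053949 0.04104447]
block in fixture 0.0014958567442570196 -0.00446144492183128
```

Request:
step_arm([
  {"angular": [0, 0, 0], "slide": [0, 0, -0.08], "jaw": 1},
  {"angular": [0, 0, 0], "slide": [0, 0, -0.08], "jaw": 1},
  {"angular": [0, 0, 0], "slide": [-0.072, -0.0567, 0], "jaw": 1},
  {"angular": [0, 0, 0], "slide": [-0.072, -0.0567, 0], "jaw": 1},
  {"angular": [0, 0, 0], "slide": [-0.072, -0.0567, 0], "jaw": 1},
  {"angular": [0, 0, 0], "slide": [-0.072, -0.0567, 0], "jaw": 1},
  {"angular": [0, 0, 0], "slide": [-0.072, -0.0567, 0], "jaw": 1},
  {"angular": [0, 0, 0], "slide": [-0.072, -0.0567, 0], "jaw": 1},
  {"angular": [0, 0, 0], "slide": [-0.072, -0.0567, 0], "jaw": 1},
  {"angular": [0, 0, 0], "slide": [-0.072, -0.0567, 0], "jaw": 1},
])

```text
time_s: 1.35
tool_pos: [0.3792, 0.3431, 0.3022]
tool_rot: [-180.0, -0.0, 166.6]
force: [-0.2, 0.2, 0.8]
grip_width: 0.087
grasp_force: 0.0
```

Request:
step_arm([
  {"angular": [0, 0, 0], "slide": [-0.072, -0.0567, 0], "jaw": 1},
  {"angular": [0, 0, 0], "slide": [-0.072, -0.0567, 0], "jaw": 1},
  {"angular": [0, 0, 0], "slide": [-0.072, -0.0567, 0], "jaw": 1},
  {"angular": [0, 0, 0], "slide": [-0.072, -0.0567, 0], "jaw": 1},
  {"angular": [0, 0, 0], "slide": [-0.072, -0.0567, 0], "jaw": 1},
  {"angular": [0, 0, 0], "slide": [-0.072, -0.0567, 0], "jaw": 1},
  {"angular": [0, 0, 0], "slide": [-0.072, -0.0567, 0], "jaw": 1},
])

```text
time_s: 2.22
tool_pos: [0.5781, 0.0918, 0.3022]
tool_rot: [-180.0, -0.0, 166.6]
force: [0.4, -0.1, -0.0]
grip_width: 0.0871
grasp_force: 0.0
```

Request:
step_arm([
  {"angular": [0, 0, 0.045], "slide": [0, 0, 0], "jaw": 1},
  {"angular": [0, 0, 0.045], "slide": [0, 0, 0], "jaw": 1},
  {"angular": [0, 0, 0.045], "slide": [0, 0, 0], "jaw": 1},
  {"angular": [0, 0, 0.045], "slide": [0, 0, 0], "jaw": 1},
  {"angular": [0, 0, 0.045], "slide": [0, 0, 0], "jaw": 1},
  {"angular": [0, 0, 0], "slide": [0, 0, 0], "jaw": 1},
  {"angular": [0, 0, 0], "slide": [0, 0, 0], "jaw": 1},
])

```text
time_s: 3.1
tool_pos: [0.5774, 0.093, 0.3023]
tool_rot: [-180.0, -0.0, 126.2]
force: [0.5, 0.0, -0.8]
grip_width: 0.0869
grasp_force: 0.0
```

```bash
python3 - <<'E'
from cell import env
import cv2
im=env.read_camera('wrist'); cv2.imwrite('pics/w1.png',cv2.cvtColor(im,cv2.COLOR_RGB2BGR)); print(env.camera_info('wrist'))
E
```

```text
{'fx': 380.2643787579375, 'fy': 380.2643787579375, 'cx': 316.6031926084992, 'cy': 237.12328359197465, 'R': array([[ 0.80680297,  0.59081799, -0.00175052],
       [ 0.57205805, -0.78043736,  0.25232344],
       [ 0.14771106, -0.2045767 , -0.96764137]]), 't': array([-0.52090293, -0.30847499,  0.39956809])}
```

View pics/w1.png

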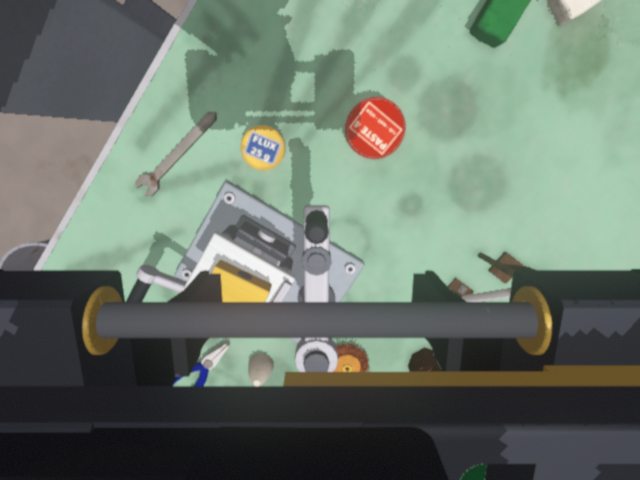

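```bash
python3 - <<'E'
from cell import env
import numpy as np
i=env.camera_info('wrist');R=i['R'];t=i['t'];print(-R.T@t)
def pr(X):
    p=R@X+t;return i['fx']*p[:2]/p[2]+[i['cx'],i['cy']]
print(pr(np.array([.5767,.0928,.198])),pr(np.array([.5767,.0928,.152])),pr(np.array([.6533,-.0122,.164])))
E
```

```text
[0.53771101 0.14875574 0.46356223]
[315.0243682  235.68966574] [315.34096805 222.04031139] [315.13345154 367.08111312]
```

Request:
step_arm([
  {"angular": [0, 0, 0], "slide": [0, 0, 0.07], "jaw": 1},
  {"angular": [0, 0, 0], "slide": [0, 0, 0.07], "jaw": 1},
  {"angular": [0, 0, 0], "slide": [0, 0, 0.07], "jaw": 1},
  {"angular": [0, 0, 0], "slide": [0, 0, 0.066], "jaw": 1},
  {"angular": [0, 0, 0], "slide": [0, 0, 0], "jaw": 0.5},
  {"angular": [0, 0, 0], "slide": [0, 0, 0], "jaw": 0.3},
  {"angular": [0, 0, 0], "slide": [0, 0, 0], "jaw": 0.1},
  {"angular": [0, 0, 0], "slide": [0, 0, 0], "jaw": 0.1},
  {"angular": [0, 0, 0], "slide": [0, 0, 0], "jaw": 0.1},
  {"angular": [0, 0, 0], "slide": [0, 0, 0], "jaw": 0.1},
], newtons=12)

```text
time_s: 4.4
tool_pos: [0.5776, 0.093, 0.1648]
tool_rot: [180.0, 0.0, 126.1]
force: [0.1, 0.3, -0.2]
grip_width: 0.0351
grasp_force: 0.0
```

Request:
step_arm([
  {"angular": [0, 0, 0], "slide": [0, 0, 0], "jaw": 0},
  {"angular": [0, 0, 0], "slide": [0, 0, 0], "jaw": 0},
  {"angular": [0, 0, 0], "slide": [0, 0, 0], "jaw": 0},
  {"angular": [0, 0, 0], "slide": [0, 0, 0], "jaw": 0},
], newtons=12)

```text
time_s: 4.9
tool_pos: [0.5774, 0.0929, 0.1645]
tool_rot: [-180.0, -0.0, 126.0]
force: [-0.9, -0.1, 1.1]
grip_width: 0.0179
grasp_force: 12.0
```

```bash
python3 - <<'E'
from cell import env
import cv2
im=env.read_camera('top')[195:345,280:440]
cv2.imwrite('pics/t1.png',cv2.cvtColor(cv2.resize(im,None,fx=4,fy=4,interpolation=cv2.INTER_CUBIC),cv2.COLOR_RGB2BGR)); o=env.get_obs();print(o['grip_width'],o['grasp_force'],o['tool_pos'],o['tool_rot'],o['qpos'])
E
```

```text
0.017411830339652466 11.999964377610013 [0.5773483  0.09292565 0.16450487] [-1.79981909e+02 -9.13081269e-03  1.26047791e+02] [-37.96564589  13.42728719  30.39003524  98.1589236   -7.16434363
  70.36750597  30.20466835]
```

Request:
step_arm([
  {"angular": [0, 0, -0.028], "slide": [-0.001, -0.0228, 0], "jaw": 0},
  {"angular": [0, 0, -0.028], "slide": [-0.001, -0.0228, 0], "jaw": 0},
  {"angular": [0, 0, -0.028], "slide": [-0.001, -0.0228, 0], "jaw": 0},
  {"angular": [0, 0, -0.028], "slide": [-0.001, -0.0228, 0], "jaw": 0},
  {"angular": [0, 0, -0.028], "slide": [-0.001, -0.0228, 0], "jaw": 0},
  {"angular": [0, 0, -0.028], "slide": [-0.001, -0.0228, 0], "jaw": 0},
])

```text
time_s: 5.7
tool_pos: [0.5355, 0.0413, 0.1646]
tool_rot: [179.9, 0.0, 156.5]
force: [2.0, 1.3, -2.3]
grip_width: 0.0175
grasp_force: 12.0
```

Request:
step_arm([
  {"angular": [0, 0, -0.028], "slide": [-0.001, -0.0228, 0], "jaw": 0},
  {"angular": [0, 0, -0.028], "slide": [-0.001, -0.0228, 0], "jaw": 0},
  {"angular": [0, 0, -0.028], "slide": [-0.001, -0.0228, 0], "jaw": 0},
  {"angular": [0, 0, -0.028], "slide": [-0.001, -0.0228, 0], "jaw": 0},
  {"angular": [0, 0, -0.028], "slide": [-0.001, -0.0228, 0], "jaw": 0},
  {"angular": [0, 0, -0.028], "slide": [-0.001, -0.0228, 0], "jaw": 0},
  {"angular": [0, 0, 0], "slide": [0, 0, 0], "jaw": 0},
  {"angular": [0, 0, 0], "slide": [0, 0, 0], "jaw": 0},
])

```text
time_s: 6.7
tool_pos: [0.5254, -0.0272, 0.1646]
tool_rot: [-179.9, 0.1, -173.6]
force: [2.9, -1.0, -2.6]
grip_width: 0.0175
grasp_force: 12.0
```

Request:
step_arm([
  {"angular": [0, 0, 0], "slide": [0, 0, 0], "jaw": 1},
  {"angular": [0, 0, 0], "slide": [0, 0, 0], "jaw": 1},
  {"angular": [0, 0, 0], "slide": [0, 0, 0], "jaw": 1},
  {"angular": [0, 0, 0], "slide": [0, 0, 0], "jaw": 1},
  {"angular": [0, 0, 0], "slide": [0, 0, -0.07], "jaw": 1},
  {"angular": [0, 0, 0], "slide": [0, 0, -0.07], "jaw": 1},
  {"angular": [0, 0, 0], "slide": [0, 0, -0.07], "jaw": 1},
])

```text
time_s: 7.58
tool_pos: [0.5248, -0.0267, 0.2707]
tool_rot: [180.0, 0.0, -173.5]
force: [0.7, -0.0, 0.6]
grip_width: 0.0794
grasp_force: 0.0
```

Request:
step_arm([
  {"angular": [0, 0, 0.051], "slide": [0, 0, 0], "jaw": 1},
  {"angular": [0, 0, 0.051], "slide": [0, 0, 0], "jaw": 1},
  {"angular": [0, 0, 0.051], "slide": [0, 0, 0], "jaw": 1},
  {"angular": [0, 0, 0.051], "slide": [0, 0, 0], "jaw": 1},
  {"angular": [0, 0, 0.051], "slide": [0, 0, 0], "jaw": 1},
  {"angular": [0, 0, 0.051], "slide": [0, 0, 0], "jaw": 1},
  {"angular": [0, 0, 0.051], "slide": [0, 0, 0], "jaw": 1},
  {"angular": [0, 0, 0.051], "slide": [0, 0, 0], "jaw": 1},
  {"angular": [0, 0, 0.051], "slide": [0, 0, 0], "jaw": 1},
  {"angular": [0, 0, 0.051], "slide": [0, 0, 0], "jaw": 1},
])

```text
time_s: 8.82
tool_pos: [0.5248, -0.0267, 0.2696]
tool_rot: [-180.0, -0.0, 94.4]
force: [-0.6, 0.2, 0.1]
grip_width: 0.0867
grasp_force: 0.0
```

Request:
step_arm([
  {"angular": [0, 0, 0], "slide": [-0.043, -0.028, 0], "jaw": 1},
  {"angular": [0, 0, 0], "slide": [-0.043, -0.028, 0], "jaw": 1},
  {"angular": [0, 0, 0], "slide": [-0.043, -0.028, 0], "jaw": 1},
  {"angular": [0, 0, 0], "slide": [-0.043, -0.028, 0], "jaw": 1},
  {"angular": [0, 0, 0], "slide": [0, 0, 0], "jaw": 1},
])

```text
time_s: 9.45
tool_pos: [0.475, -0.1199, 0.2699]
tool_rot: [179.9, -0.0, 94.5]
force: [0.8, 0.4, 0.4]
grip_width: 0.0868
grasp_force: 0.0
```

```bash
python3 - <<'E'
from cell import env
import cv2,numpy as np
a=env.read_camera('top')[195:345,280:440]; b=env.read_camera('side')[180:330,250:400]; w=env.read_camera('wrist')
a=cv2.resize(a,(400,375),interpolation=cv2.INTER_CUBIC);b=cv2.resize(b,(400,400),interpolation=cv2.INTER_CUBIC)
c=np.zeros((400,800,3),np.uint8);c[:375,:400]=a;c[:,400:]=b
cv2.imwrite('pics/m1.png',c[:,:,::-1]);cv2.imwrite('pics/w2.png',w[:,:,::-1]);i=env.camera_info('wrist');print(i['R'].tolist(),i['t'])
print(env.get_obs()['tool_pos'],env.get_obs()['tool_rot'])
E
```

```text
[[0.9964253238237578, 0.08447504055558687, -0.0007359115800666123], [0.08192057096543967, -0.964093426034923, 0.25261212545905876], [0.020629932026501784, -0.25176940520916924, -0.9675673477878453]] [-0.46540832 -0.19337587  0.39508865]
[ 0.47645578 -0.11634284  0.26960905] [ 1.79970328e+02 -3.30973040e-02  9.47855388e+01]
```

View pics/m1.png

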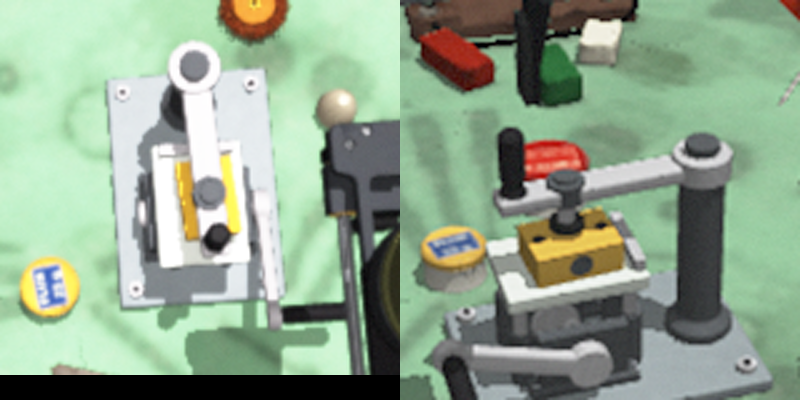

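View pics/w2.png

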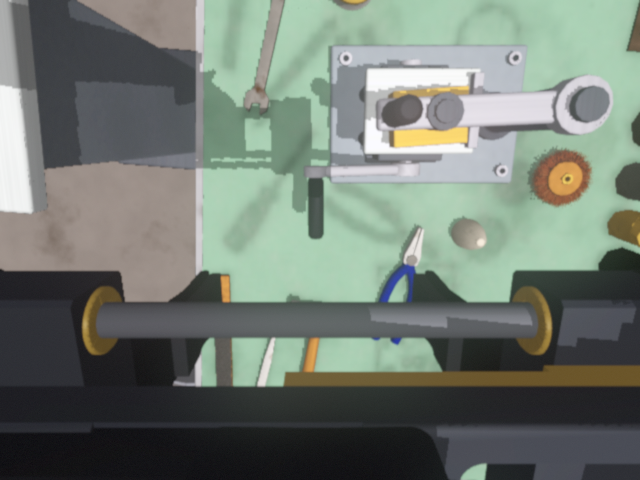

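```bash
python3 - <<'E'
import cv2
im=cv2.imread('pics/w2.png')[55:185,350:510]
cv2.imwrite('pics/c3.png',cv2.resize(im,None,fx=4.5,fy=4.5,interpolation=cv2.INTER_CUBIC))
E
```

```text
(no output)
```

View pics/c3.png

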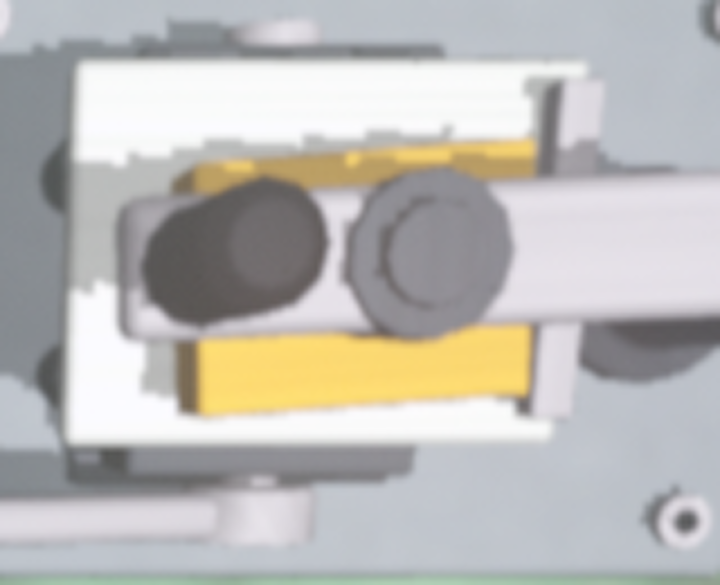

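```bash
python3 - <<'E'
import numpy as np
R=np.array([[0.9964253238237578,0.08447504055558687,-0.0007359115800666123],[0.08192057096543967,-0.964093426034923,0.25261212545905876],[0.020629932026501784,-0.25176940520916924,-0.9675673477878453]]);t=np.array([-0.46540832,-0.19337587,0.39508865])
def ray(u,v,z):
    u=(u+.5)/4.5-.5+350;v=(v+.5)/4.5-.5+55
    d=R.T@np.array([(u-316.603)/380.264,(v-237.123)/380.264,1]);o=-R.T@t;return o+d*(z-o[2])/d[2]
a=np.radians(4.61)
def fx(X): d=X[:2]-[.55865,-.01983];return np.round(1000*np.array([np.cos(a)*d[0]+np.sin(a)*d[1],-np.sin(a)*d[0]+np.cos(a)*d[1]]),1)
for n,L,z in(('block',[(195,163),(537,140),(530,393),(205,415)],.114),('table',[(80,62),(590,66),(551,440),(67,442)],.09),('bar',[(430,183),(430,330),(560,178),(560,322)],.152)):
    P=np.array([ray(*p,z) for p in L]);print(n,[fx(p).tolist() for p in P],fx(P.mean(0)))
E
```

```text
block [[-29.8, 15.1], [29.2, 19.1], [32.4, -23.4], [-25.7, -27.5]] [ 1.5 -4.2]
table [[-47.5, 35.2], [46.6, 34.9], [46.7, -32.5], [-47.4, -33.2]] [-0.4  1.1]
bar [[-0.7, 8.1], [1.2, -13.6], [19.1, 8.9], [21.4, -12.3]] [10.2 -2.2]
```

Request:
step_arm([
  {"angular": [0, 0, 0], "slide": [0, 0, 0.055], "jaw": 1},
  {"angular": [0, 0, 0], "slide": [0, 0, 0.055], "jaw": 1},
  {"angular": [0, 0, 0], "slide": [0, 0, 0.055], "jaw": 1},
  {"angular": [0, 0, 0], "slide": [0, 0, 0.055], "jaw": 1},
  {"angular": [0, 0, 0], "slide": [0, 0, 0.055], "jaw": 1},
  {"angular": [0, 0, 0], "slide": [0, 0, 0.055], "jaw": 1},
  {"angular": [0, 0, 0], "slide": [0, 0, 0.055], "jaw": 1},
  {"angular": [0, 0, 0], "slide": [0, 0, 0.055], "jaw": 1},
  {"angular": [0, 0, 0], "slide": [0, 0, 0], "jaw": 1},
])

```text
time_s: 10.72
tool_pos: [0.4746, -0.1159, 0.0476]
tool_rot: [-179.7, -0.0, 94.8]
force: [0.8, -0.7, 0.9]
grip_width: 0.087
grasp_force: 0.0
```

Request:
step_arm([
  {"angular": [0, 0, 0], "slide": [0, 0, 0], "jaw": 0},
  {"angular": [0, 0, 0], "slide": [0, 0, 0], "jaw": 0},
  {"angular": [0, 0, 0], "slide": [0, 0, 0], "jaw": 0},
  {"angular": [0, 0, 0], "slide": [0, 0, 0], "jaw": 0},
  {"angular": [0, 0, 0], "slide": [0, 0, 0], "jaw": 0},
  {"angular": [0, 0, 0], "slide": [0, 0, 0], "jaw": 0},
  {"angular": [0, 0, 0], "slide": [0, 0, 0], "jaw": 0},
  {"angular": [0, 0, 0], "slide": [0, 0, 0], "jaw": 0},
  {"angular": [0, 0, 0], "slide": [0, 0, 0], "jaw": 0},
  {"angular": [0, 0, 0], "slide": [0, 0, 0], "jaw": 0},
], newtons=25)

```text
time_s: 11.98
tool_pos: [0.4752, -0.1171, 0.0492]
tool_rot: [-179.9, -0.0, 94.7]
force: [-3.6, 0.3, 1.1]
grip_width: 0.0151
grasp_force: 25.0
```

Request:
step_arm([
  {"angular": [0, 0, 0], "slide": [0, 0.005, -0.0142], "jaw": 0},
  {"angular": [0, 0, 0], "slide": [0, 0.0061, -0.0138], "jaw": 0},
  {"angular": [0, 0, 0], "slide": [0, 0.0072, -0.0132], "jaw": 0},
  {"angular": [0, 0, 0], "slide": [0, 0.0082, -0.0126], "jaw": 0},
  {"angular": [0, 0, 0], "slide": [0, 0.0092, -0.0119], "jaw": 0},
  {"angular": [0, 0, 0], "slide": [0, 0.0101, -0.0112], "jaw": 0},
  {"angular": [0, 0, 0], "slide": [0, 0.0109, -0.0103], "jaw": 0},
])

```text
time_s: 12.85
tool_pos: [0.4995, -0.1151, 0.0927]
tool_rot: [-179.4, -0.1, 94.7]
force: [-16.3, -0.7, 6.4]
grip_width: 0.0151
grasp_force: 25.0
```

Request:
step_arm([
  {"angular": [0, 0, 0], "slide": [0, -0.006, 0], "jaw": 0},
  {"angular": [0, 0, 0], "slide": [0, 0, 0], "jaw": 0},
  {"angular": [0, 0, 0], "slide": [0, 0, 0], "jaw": 0},
])

```text
time_s: 13.22
tool_pos: [0.5001, -0.115, 0.0934]
tool_rot: [-179.8, -0.0, 94.7]
force: [-7.5, -0.9, 0.8]
grip_width: 0.0154
grasp_force: 25.0
```

Request:
step_arm([
  {"angular": [0, 0, 0], "slide": [0, 0.0116, -0.0095], "jaw": 0},
  {"angular": [0, 0, 0], "slide": [0, 0.0123, -0.0085], "jaw": 0},
  {"angular": [0, 0, 0], "slide": [0, 0.0129, -0.0074], "jaw": 0},
  {"angular": [0, 0, 0], "slide": [0, 0.0135, -0.0064], "jaw": 0},
  {"angular": [0, 0, 0], "slide": [0, 0.014, -0.0053], "jaw": 0},
  {"angular": [0, 0, 0], "slide": [0, 0, 0], "jaw": 0},
])

```text
time_s: 13.98
tool_pos: [0.5321, -0.1125, 0.1141]
tool_rot: [-179.8, -0.1, 94.7]
force: [-13.6, 0.4, 15.2]
grip_width: 0.0151
grasp_force: 25.0
```

Request:
step_arm([
  {"angular": [0, 0, 0], "slide": [0, 0, -0.005], "jaw": 0},
  {"angular": [0, 0, 0], "slide": [0, 0.012, -0.004], "jaw": 0},
  {"angular": [0, 0, 0], "slide": [0, 0.012, -0.003], "jaw": 0},
  {"angular": [0, 0, 0], "slide": [0, 0.012, -0.002], "jaw": 0},
  {"angular": [0, 0, 0], "slide": [0, 0, 0], "jaw": 0},
  {"angular": [0, 0, 0], "slide": [0, 0, 0], "jaw": 0},
])

```text
time_s: 14.72
tool_pos: [0.5512, -0.1109, 0.1205]
tool_rot: [-180.0, -0.0, 94.7]
force: [-6.8, -1.3, 6.3]
grip_width: 0.0154
grasp_force: 25.0
```

```bash
python3 - <<'E'
from cell import env
import cv2,numpy as np
b=env.read_camera('side')[190:330,260:400]
cv2.imwrite('pics/s2.png',cv2.resize(b,(588,588),interpolation=cv2.INTER_CUBIC)[:,:,::-1])
o=env.get_obs();print(o['tool_pos'],o['tool_rot'],o['force'],o['wrist_torque'])
E
```

```text
[ 0.55124919 -0.11094193  0.12049684] [-1.79962759e+02 -3.82790237e-02  9.47304382e+01] [-6.88083413 -0.11958609  6.4934359 ] [-0.17870423  1.9300001   0.02116396]
```

View pics/s2.png

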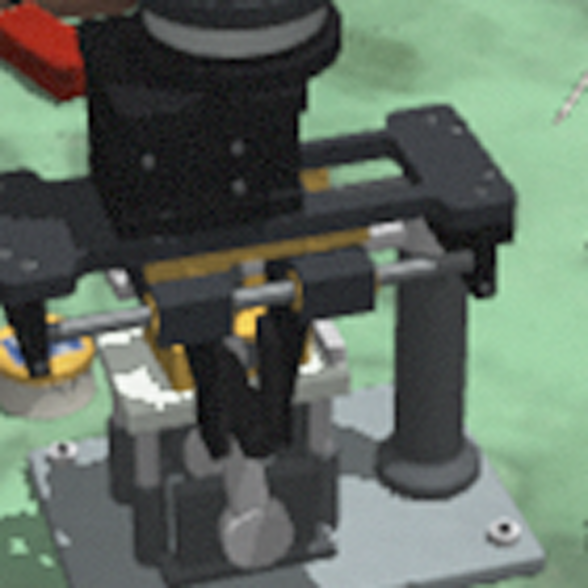

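Request:
step_arm([
  {"angular": [0, 0, 0], "slide": [0, 0.011, -0.002], "jaw": 0},
  {"angular": [0, 0, 0], "slide": [0, 0.011, -0.001], "jaw": 0},
  {"angular": [0, 0, 0], "slide": [0, 0.01, 0], "jaw": 0},
  {"angular": [0, 0, 0], "slide": [0, 0, 0], "jaw": 0},
  {"angular": [0, 0, 0], "slide": [0, 0, 0], "jaw": 0},
  {"angular": [0, 0, 0], "slide": [0, 0, 0], "jaw": 0},
])

```text
time_s: 15.52
tool_pos: [0.5677, -0.1097, 0.1221]
tool_rot: [180.0, -0.0, 94.7]
force: [-5.8, -0.9, 5.9]
grip_width: 0.0153
grasp_force: 25.0
```

```bash
python3 - <<'E'
from cell import env
from h import *
import cv2
b=env.read_camera('side')[230:330,270:370]
cv2.imwrite('pics/s3.png',cv2.resize(b,(600,600),interpolation=cv2.INTER_CUBIC)[:,:,::-1])
o=env.get_obs();print(o['tool_pos'],o['force'])
p=[.55865,-.01983,np.radians(4.61)]
g=lambda x,z,y=-.057:((proj('side',W(p,(x,y,z)))-[270,230]+.5)*6-.5).round()
print('hub',g(0,.04))
for t in(1.45,1.5,1.55,1.6,1.65): print(t,[g(-r*np.cos(t),.04+r*np.sin(t)).tolist() for r in(.02,.04,.06)])
E
```

```text
[ 0.56765285 -0.10970456  0.12205982] [-6.26158378 -0.6902196   5.66251311]
hub [310. 530.]
1.45 [[301.0, 478.0], [292.0, 424.0], [282.0, 369.0]]
1.5 [[305.0, 477.0], [299.0, 422.0], [293.0, 367.0]]
1.55 [[308.0, 476.0], [305.0, 421.0], [303.0, 364.0]]
1.6 [[311.0, 475.0], [312.0, 419.0], [313.0, 362.0]]
1.65 [[315.0, 475.0], [319.0, 418.0], [323.0, 361.0]]
```

View pics/s3.png

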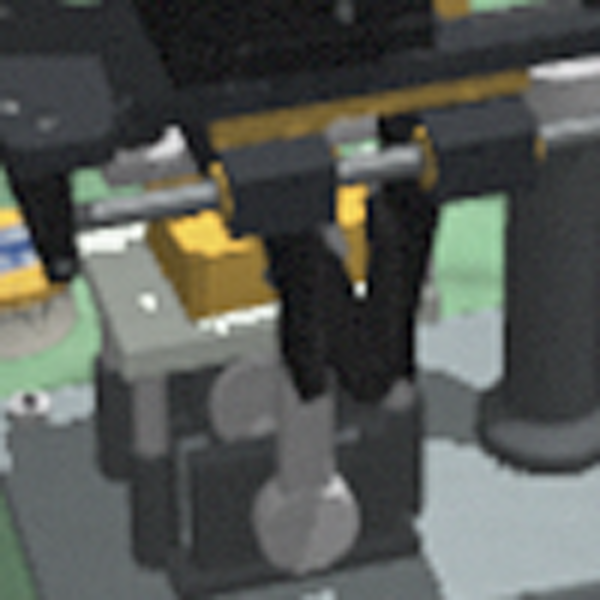

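```bash
python3 - <<'E'
from h import *
p=[.55865,-.01983,np.radians(4.61)]
g=lambda n,q,o,s:((proj(n,W(p,q))-o+.5)*s-.5).round()
print('now pred z.09/.10',g('side',(-.048,-.035,.09),np.array([270,230]),6),g('side',(-.048,-.035,.1),np.array([270,230]),6))
print('start obs',(np.array(S(150,408))-[270,230]+.5)*6-.5)
E
```

```text
now pred z.09/.10 [125. 377.] [123. 349.]
start obs [137.5        399.78571429]
```

```bash
python3 -c "
from cell import env
print(env.sign_off())"
```

```text
the job is handed in; nothing more can be done
None
```

The job is handed in after about 15.5 s of robot time. The pad stands within about 1.5 mm of the block's centre, and the gripper is holding the cam lever upright (about 1.58 rad above level, ±0.04) with the table lifted. I could not see the pad touching the block, because the gripper hid it in the last picture.

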